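# Set up a cheese portioning guide and hold its stop locked at the mark

## Robot

A 6-joint arm with a two-finger parallel gripper is mounted at the origin on a cart in front of the work surface, level with it; the furniture and walls round the work are solid. World frame = base frame: x ahead of the robot, y to its left, z up, the work surface at z = 0. Lengths are in m, angles in rad, forces in N, time in s.
With the tool pointing down it reaches from about 0.375 to 0.825 m from the base axis. Payload 5.5 kg.
Tool frame: the origin (TCP) lies between the finger pads; the fingertips stand 25 mm ahead of it and the grasp point (between the pads) lies 6 mm ahead of it; z points along the fingers, y is the line along which they close (so a half turn about z gives the same grasp; the last joint's range is limited). The gripper opens to 85 mm and grips with 20 to 120 N. Pads are 22 mm wide; open, the fingers measure 114 mm over their backs; the gripper's body (76 mm by 85 mm) begins 54 mm behind the grasp point. The pads swing forward as they close: fully open they stand 13 mm farther back than shut.
Start: joints at [1.292, 0.314, -0.047, 1.21, 0, 1.571], TCP at [0.165, 0.577, 0.256] pointing down, gripper open.
Joint ranges: [-2.67, 2.67], [-0.69, 1.73], [-1.03, 1.25], [-2.08, 2.16], [-1.42, 1.45], [-3.14, 3.14]. Speed limits (rad/s): [2.39, 2.39, 3.01, 3.14, 3.14, 3.14].

## Interface

Orientations are given as a unit quaternion [w, x, y, z].
In Python, from plant import arm gives the robot as it stands.
- The arm moves only by the tool carry_out, never from a script. Its arguments are lists of equal length, an entry for each row: "translation": the shift along the tool's x, y, z in mm, a list of three; "dr": the turn, a rotation vector about the tool's x, y, z in degrees, a list of three; "gripper": the finger opening in mm, from 0 to 85.4. A call has 1 to 12 rows; each row shifts and turns the commanded pose from where the row before left it, along the tool's axes as they then stand; what a row does not reach is not made up. A row lasts 1/8 s, in which the tool goes at most 62.5 mm and 10.7 degrees, less where a joint would pass 70% of its speed; a pose out of reach is approached as far as the arm can. A call is refused whole if a number of a shift passes 62.5 or a number of a turn 10.7, either way. A call with a gripper value outside its range is refused whole. The fingers move at their own pace and stop on an object; the grip force is fixed at half the most. Time passes only in rows, so rows that do not move let the fingers close. It gives the time, the measured TCP pose, the force, the opening and the grip force at its end, in the units of the state.
- arm.read_state(): the state, without advancing time (a new reading comes with each control period).
- arm.snapshot(name): name is "side" or "top"; returns a dict with "color" (384x512x3 uint8, blue, green, red), "mtx" (3x3 intrinsics, pixels), "k1" (the pictures are not rectified: a ray, as slopes to the right and down, at radius r is drawn at 1 + k1 r^2 times it, then the intrinsics apply), "origin" and "attitude" of the camera in the world. Camera axes: x right, y up, looking along -z (the intrinsics and any distortion apply to the point x, -y, -z); pixel columns grow to the right and rows downward; lengths in m; the calibration is good to about 2 mm. A picture is of the moment at which its call begins. There is no depth.
- arm.finish_job(): hands the job in; it is judged then, once.
The state is a dict: "time": time; "joints": joint angles; "qvel": joint speeds; "joint_efforts": joint torques, N m; "eef_pos": TCP position; "ee_rot": TCP orientation; "contact_force": force on the tool from outside, world axes, zero at the start; "torque": the same for the moment, N m; "finger_gap": finger opening in m; "gripper_force": force on a finger pad.
Only numpy, scipy, OpenCV 4.12 (cv2) and the standard library are available. Lean on these libraries where they do the work, as an engineer would, in place of code of your own. Each camera call takes 0.05 s, during which the arm holds its last target. There are 200 camera calls.

## Task

Set up the cheese portioning guide: turn its knob in small turns until the pointer of the little gate lines up with its index clip. Then take the sliding stop by its cam lever, with the lever still open, draw the stop out until its pointer lines up with its own index clip, and, holding it there against its spring, swing the cam lever fully closed. Finish still gripping the lever, with both pointers on their clips, and leave the other things on the worktop where they are.

Things in the scene. Friction and masses are not known exactly. Their poses are not given: they have to be found in the camera images.
- guide: the portioning guide's wooden base board with its aluminium rail, fixed to the worktop: 150 (x) x 360 (y) x 18 mm thick. Origin: centre of its underside, on the worktop; z up; x across the board (away from the robot at yaw 0), y along it. The knob and the little gate are on the +y half; the rail and the sliding stop on the -y half. All guide parts share these axes, except the turning ones
- knob (a joint): angle of the black knob (rad), 0 to 4.2, growing counter-clockwise seen from above; each rad moves the gate 10 mm along the guide's -y. Stiff enough to stay where it is left (0.06 N m)
- knob_grip (a point): grip point of the knob: centre of its upright bar grip (42 long x 12 thick x 32 mm high), 52 mm above the worktop, on the knob's vertical axis, at guide (-0.045, 0.125). The bar runs along this point's x axis, which turns with the knob (along the guide's x at knob 0)
- gate_index (a point): tip of the small pointed pointer on the gate (an aluminium slide with an upright steel plate 42 wide, its top 50 mm above the worktop); the tip points along the guide's -x, 25 mm above the worktop
- gate_rider: small black index clip for the gate, fixed, 12 x 12 x 9 mm plus a pointed tooth along +x; origin: the tooth's tip, at board-top height. Aligned when gate_index and this origin have the same y in the guide's axes (they are 2 mm apart in x)
- leg (a joint): how far the sliding stop (the leg) is drawn out along the guide's -y (m), 0 to 0.10. A spring of about 3 N pulls it back to 0 unless it is held or the cam lever is closed
- leg_index (a point): tip of the pointed pointer on the sliding stop (an aluminium saddle on the rail, 64 x 34 mm, its top 40 mm above the worktop, with a steel fence plate 72 wide whose top is at 62 mm, 16 mm to the +y side of the pointer); the tip points along the guide's +x, 30 mm above the worktop
- leg_rider: larger black index clip for the sliding stop, fixed, 20 x 14 x 11 mm plus a pointed tooth along -x; origin: the tooth's tip, at board-top height. Aligned when leg_index and this origin have the same y in the guide's axes (they are 2 mm apart in x)
- lever (a joint): angle of the cam lever on the sliding stop (rad): 0 open, 1.1 fully closed, growing counter-clockwise seen from above. Open, the lever points from its pivot towards the guide's -x and partly -y; closed, it lies parallel to the rail, pointing to the guide's -y. It stays where it is left (0.08 N m). From about 0.65 rad on it presses a brake shoe on the rail, and closed it locks the stop (about 10 N)
- lever_pivot (a point): point on the lever's vertical pivot axis, on the saddle, 58 mm above the worktop; moves along the guide's -y with the stop
- lever_handle: the black grip of the cam lever: an upright bar 12 thick x 36 long x 30 mm high. Origin: its centre, 46 mm from the pivot axis and 60 mm above the worktop (saddle top 20 mm below). Its length runs along its own y axis, -y pointing away from the pivot; it is 12 mm thick along its x axis
- peeler: yellow vegetable peeler, 170 x 25 x 18 mm, lying on the worktop right of the guide; a bystander. Origin under its centre
- salt_shaker: salt shaker with grey top, 44 mm wide, 90 mm high, standing right of the guide; a bystander. Origin under its centre
- fish_tin: flat fish tin, 63 x 105 x 25 mm, left of the guide; a bystander. Origin under its centre

How it is judged:
On the way, in this order (a step that is already met when the one before it is completed fails the run):
1. the knob is turned until the gate's pointer is at its index clip, lever still open (y of gate_index in the frame of gate_rider between -0.0025 and 0.0025 m and value of joint lever below 0.2 rad), for 0.3 s.
2. the sliding stop is held at its index clip by the lever, lever still open (y of leg_index in the frame of leg_rider between -0.004 and 0.004 m and value of joint lever below 0.25 rad and contact force between the fingers and lever_handle above 3 N), for 0.2 s.
3. the lever is part closed with the stop still at its clip (y of leg_index in the frame of leg_rider between -0.004 and 0.004 m and value of joint lever between 0.35 and 0.9 rad).
At the end, for the whole second after the job is handed in: the gate's pointer is within 2.5 mm of its clip, the stop's pointer within 4 mm of its clip and still, the lever closed to at least 0.95 of 1.1 rad, and the fingers still press on the lever's grip with more than 3 N (y of gate_index in the frame of gate_rider between -0.0025 and 0.0025 m and y of leg_index in the frame of leg_rider between -0.004 and 0.004 m and value of joint lever above 0.95 rad and contact force between the fingers and lever_handle above 3 N and velocity of joint leg between -0.01 and 0.01 m/s); the arm keeps its last pose, push and grip.
It fails at once if the peeler is moved more than 20 mm (distance of peeler from where it was at the start of the episode above 0.02 m).
It fails at once if the salt shaker is moved more than 20 mm (distance of salt_shaker from where it was at the start of the episode above 0.02 m).
It fails at once if the fish tin is moved more than 20 mm (distance of fish_tin from where it was at the start of the episode above 0.02 m).
It also fails if it takes over 72 s, if anything falls off the work surface, if the arm or the gripper's body presses on something with over 40 N, if the wrist force passes 120 N, or if a joint passes its speed limit or range.

## Working session

There is one attempt and no reset: what is moved stays moved. The work goes in short steps, Python scripts to look and compute and a tool call to move; the robot and the scene stay as the last step left them, time stands still between calls to the robot, and variables do not carry over. Pictures are saved under pics/ and viewed, at most 10 in all, crops included, and the job is handed in when it is done.

Besides the shell and the picture viewer there is one more tool, called after ">>>" by a JSON object that holds its "name" and its "arguments". carry_out: Moves the arm, as the interface text tells. Its arguments: {"type":"object","properties":{"translation":{"type":"array"},"dr":{"type":"array"},"gripper":{"type":"array"}},"required":["translation","dr","gripper"]}

```bash
mkdir -p pics; cat > h.py <<'E'
import numpy as np, cv2
from scipy.spatial.transform import Rotation as R
from plant import arm
def snap(n):
    return arm.snapshot(n)
def rot(s):
    a=np.array(s["attitude"],float)
    return a if a.shape==(3,3) else R.from_quat(a[[1,2,3,0]]).as_matrix()
def ray(s,uv):
    K=np.array(s["mtx"]);k=s["k1"]
    d=cv2.undistortPoints(np.array(uv,float).reshape(-1,1,2),K,np.array([k,0,0,0,0.])).reshape(-1,2)
    v=np.c_[d[:,0],-d[:,1],-np.ones(len(d))]
    return np.array(s["origin"]),v@rot(s).T
def onplane(s,uv,z):
    o,v=ray(s,uv); return o+v*((z-o[2])/v[:,2])[:,None]
def proj(s,P):
    K=np.array(s["mtx"]);c=(np.atleast_2d(P)-np.array(s["origin"]))@rot(s)
    x=c[:,0]/-c[:,2];y=-c[:,1]/-c[:,2];f=1+s["k1"]*(x*x+y*y)
    return np.c_[K[0,0]*x*f+K[0,2],K[1,1]*y*f+K[1,2]]
E
python3 - <<'E'
from h import *
for n in("top","side"):
    s=snap(n);cv2.imwrite(f"pics/{n}0.png",cv2.resize(s["color"],None,fx=1.5,fy=1.5,interpolation=cv2.INTER_CUBIC))
    print(n,s["mtx"],s["k1"],s["origin"],s["attitude"])
print(arm.read_state())
E
```

```text
top [[396.34139794   0.         256.1454564 ]
 [  0.         396.34139794 190.5886495 ]
 [  0.           0.           1.        ]] -0.05025025164736477 [ 0.23873771 -0.10125833  1.1459485 ] [ 0.70701618  0.06394409 -0.07297175 -0.7005101 ]
side [[434.50690226   0.         257.77257784]
 [  0.         434.50690226 190.99446145]
 [  0.           0.           1.        ]] -0.1280264889768563 [-0.46444282 -0.85402898  0.69757931] [ 0.77432249  0.46893187 -0.22601662 -0.35978337]
{'time': 0.1, 'joints': array([ 1.29196677e+00,  3.14155003e-01, -4.79648864e-02,  1.21021862e+00,
       -1.59825809e-05,  1.57082366e+00]), 'qvel': array([ 0.00118525, -0.00235416,  0.00180956,  0.00187647,  0.00019055,
        0.00024801]), 'joint_efforts': array([-1.64819676e-04, -5.40766096e+01,  3.40541375e+01,  1.11756352e-02,
       -4.85007217e-05, -1.36871216e-05]), 'eef_pos': array([0.16501007, 0.57636106, 0.25552717]), 'ee_rot': array([-9.92291557e-05,  1.38977082e-01,  9.90295297e-01, -7.64719787e-04]), 'contact_force': array([0.0101933 , 0.42774282, 0.52539519]), 'torque': array([ 0.03291601, -0.04710171,  0.01493315]), 'gripper_force': 0.0, 'finger_gap': 0.08547891405123052}
```

View pics/top0.png

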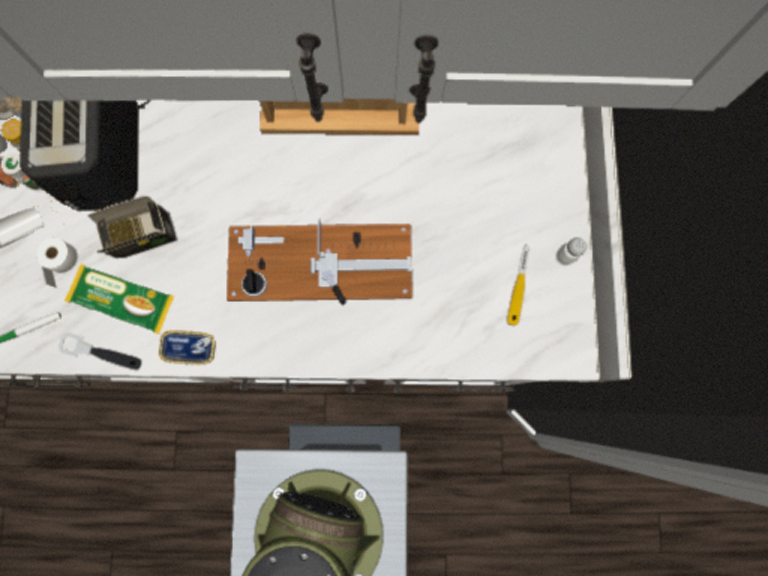

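View pics/side0.png

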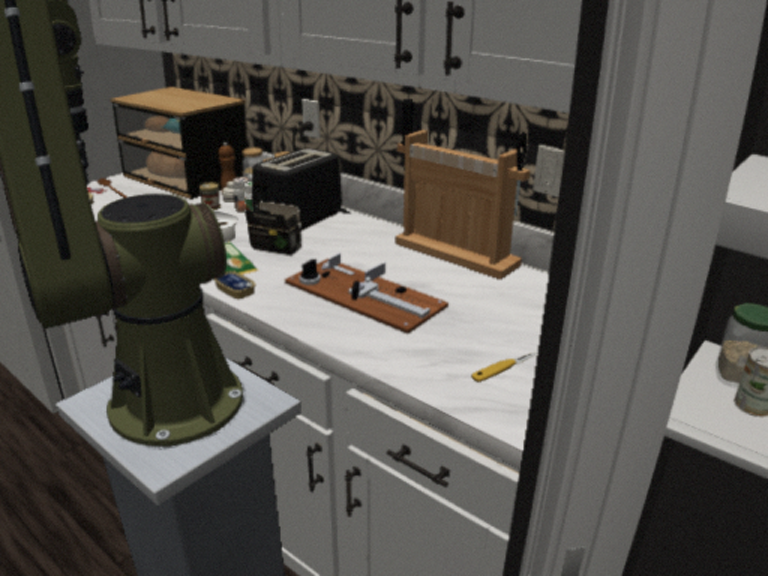

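Top view: the guide board spans about (228..412, 225..300), with the knob at (252,284), gate clip at (262,264), stop saddle at (326,267), lever tip at (341,298) and stop clip at (357,239). The side view shows the same parts, with the peeler to the right of the guide. Next I'll get the board pose from its corners and zoom in.

```bash
cat >> h.py <<'E'
def board(s):
    hsv=cv2.cvtColor(s["color"],cv2.COLOR_BGR2HSV)
    m=cv2.inRange(hsv,(2,90,50),(16,255,230));m[:, :140]=0;m[:140]=0;m[205:]=0;m[:,290:]=0
    m=cv2.morphologyEx(m,cv2.MORPH_CLOSE,np.ones((3,3)))
    c=max(cv2.findContours(m,0,2)[0],key=cv2.contourArea)
    h=cv2.convexHull(c).reshape(-1,2)
    P=onplane(s,h,0.018)[:,:2]
    r=cv2.minAreaRect((P*1000).astype(np.float32))
    return r
E
python3 - <<'E'
from h import *
s=snap("top");r=board(s);print(r)
c=s["color"][140:210,145:285];cv2.imwrite("pics/c1.png",cv2.resize(c,None,fx=5.7,fy=5.7,interpolation=cv2.INTER_CUBIC))
E
```

```text
((507.9147033691406, 12.680679321289062), (147.90078735351562, 357.03564453125), 1.651605486869812)
```

View pics/c1.png

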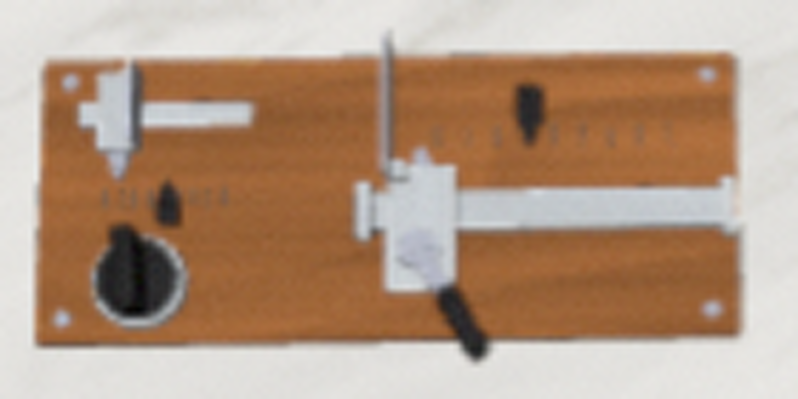

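The zoomed crop (5.7x) gives these pixels:
- gate tip (118,178) and gate clip tooth (167,183)
- stop pointer (421,150) and its clip tooth (530,143)
- knob disc centre near (139,280)
- lever handle from about (447,295) to (478,352)

```bash
cat >> h.py <<'E'
YAW=np.radians(1.65);C=np.array([.5079,.0127])
U=np.array([[np.cos(YAW),-np.sin(YAW)],[np.sin(YAW),np.cos(YAW)]])
def g2w(p): return C+U@np.array(p)
def w2g(P): return (np.atleast_2d(P)[:,:2]-C)@U
def px(u,v,f=5.7,ox=145,oy=140): return [(u+.5)/f-.5+ox,(v+.5)/f-.5+oy]
def handle(s,lo,hi,z=.06):
    "centre and long axis angle of the black lever grip in window lo..hi (uv)"
    g=s["color"].max(2);m=np.zeros_like(g);m[lo[1]:hi[1],lo[0]:hi[0]]=(g[lo[1]:hi[1],lo[0]:hi[0]]<60)*255
    c=max(cv2.findContours(m,0,2)[0],key=cv2.contourArea)
    P=onplane(s,c.reshape(-1,2),z)[:,:2]
    return P,cv2.minAreaRect((P*1000).astype(np.float32))
E
python3 - <<'E'
from h import *
np.set_printoptions(precision=4,suppress=True)
s=snap("top")
for n,u,v,z in[("gtip",118,178,.025),("grid",167,183,.022),("ltip",421,150,.03),("lrid",530,143,.022),("knobdisc",139,280,.03),("pivot",420,252,.055),("sadTL",385,165,.04),("sadBR",457,290,.04)]:
    P=onplane(s,[px(u,v)],z);print(n,P[0],w2g(P)[0])
P,r=handle(s,(220,188),(234,206));print(r,w2g([np.array(r[0])/1e3]),len(P))
P,r=handle(s,(160,174),(180,200),.05);print("knob",r,w2g([np.array(r[0])/1e3]))
print("knob world",g2w([-.045,.125]))
v=snap("side")
for q in([-.045,.125,.068],[-.045,.125,.036]): print(proj(v,[*g2w(q[:2]),q[2]])*1.5)
p=np.array(r[0])/1e3
g=v["color"];cv2.imwrite("pics/s1.png",cv2.resize(g[165:225,185:305],None,fx=6.5,fy=6.5,interpolation=cv2.INTER_CUBIC))
E
```

```text
gtip [0.5148 0.1501 0.025 ] [0.0109 0.1371]
grid [0.5132 0.1255 0.022 ] [0.0085 0.1126]
ltip [ 0.5299 -0.0047  0.03  ] [ 0.0215 -0.018 ]
lrid [ 0.5363 -0.0598  0.022 ] [ 0.0263 -0.0733]
knobdisc [0.4608 0.1356 0.03  ] [-0.0435  0.1242]
pivot [ 0.4714 -0.0077  0.055 ] [-0.0371 -0.0194]
sadTL [0.5193 0.0124 0.04  ] [ 0.0113 -0.0006]
sadBR [ 0.4554 -0.0254  0.04  ] [-0.0535 -0.0366]
((435.39691162109375, -29.736181259155273), (33.016929626464844, 8.592525482177734), 31.698230743408203) [[-0.0737 -0.0403]] 17
knob ((461.9360046386719, 132.9539031982422), (40.89207077026367, 31.093645095825195), 2.7457382678985596) [[-0.0425  0.1215]]
knob world [0.4593 0.1364]
[[307.8818 261.1575]]
[[308.4648 273.7677]]
```

View pics/s1.png

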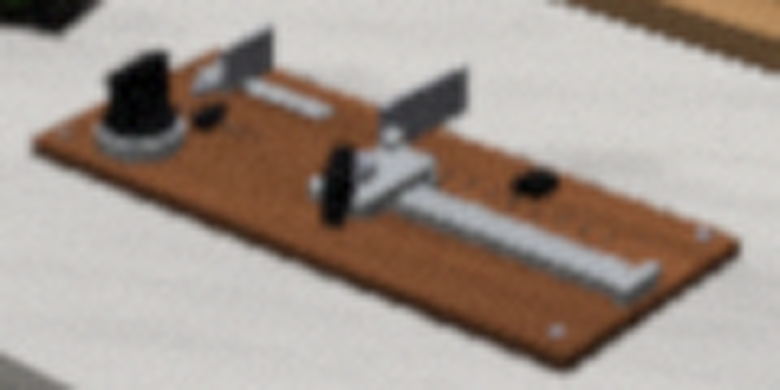

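```bash
cat >> h.py <<'E'
def delta(pos,yang):
    st=arm.read_state();q=st["ee_rot"];T=R.from_quat(np.array(q)[[1,2,3,0]]).as_matrix()
    y=np.array([np.cos(yang),np.sin(yang),0]);z=np.array([0,0,-1.]);G=np.c_[np.cross(y,z),y,z]
    d=T.T@(np.array(pos)-st["eef_pos"])*1000
    print("shift tool mm",d.round(1),"dr deg",np.degrees(R.from_matrix(T.T@G).as_rotvec()).round(2),"t",st["time"],"pos",st["eef_pos"].round(4),"q6",round(st["joints"][5],3))
E
python3 - <<'E'
from h import *
delta([*g2w([-.045,.125]),.15],YAW+np.pi/2)
E
```

```text
shift tool mm [-404.1 -342.2  106.2] dr deg [-5.000e-02 -1.000e-02 -1.763e+01] t 0.25 pos [0.1651 0.5766 0.2559] q6 1.571
```

>>> {"name": "carry_out", "arguments": {"translation": [[-33.7,-28.5,8.8],[-33.7,-28.5,8.8],[-33.7,-28.5,8.8],[-33.7,-28.5,8.8],[-33.7,-28.5,8.8],[-33.7,-28.5,8.8],[-33.7,-28.5,8.8],[-33.7,-28.5,8.8],[-33.7,-28.5,8.8],[-33.7,-28.5,8.8],[-33.7,-28.5,8.8],[-33.7,-28.5,8.8]], "dr": [[0,0,0],[0,0,0],[0,0,0],[0,0,0],[0,0,0],[0,0,0],[0,0,0],[0,0,0],[0,0,0],[0,0,0],[0,0,0],[0,0,0]], "gripper": [45,45,45,45,45,45,45,45,45,45,45,45]}}

```text
time: 1.75
eef_pos: [0.4605, 0.1355, 0.1505]
ee_rot: [0.0, 0.139, 0.99, 0.0]
contact_force: [-0.4, 0.8, 0.8]
finger_gap: 0.0449
gripper_force: 0.0
```

>>> {"name": "carry_out", "arguments": {"translation": [[0,0,0],[0,0,0],[0,0,0],[0,0,0]], "dr": [[0,0,-8.8],[0,0,-8.8],[0,0,0],[0,0,0]], "gripper": [45,45,45,45]}}

```text
time: 2.25
eef_pos: [0.4597, 0.1368, 0.1507]
ee_rot: [0.0, -0.013, 1.0, 0.0]
contact_force: [-0.6, -0.3, -0.7]
finger_gap: 0.0451
gripper_force: 0.0
```

```bash
python3 - <<'E'
from h import *
delta([*g2w([-.045,.125]),.067],YAW+np.pi/2)
E
```

```text
shift tool mm [ 0.4 -0.5 83.7] dr deg [ 0.    0.   -0.15] t 2.25 pos [0.4597 0.1368 0.1507] q6 0.263
```

>>> {"name": "carry_out", "arguments": {"translation": [[0.4,-0.5,20],[0,0,20],[0,0,20],[0,0,15],[0,0,8.7],[0,0,0]], "dr": [[0,0,0],[0,0,0],[0,0,0],[0,0,0],[0,0,0],[0,0,0]], "gripper": [45,45,45,45,45,45]}}

```text
time: 3.0
eef_pos: [0.4591, 0.1362, 0.0666]
ee_rot: [-0.0, -0.014, 1.0, -0.0]
contact_force: [0.5, 0.3, -0.3]
finger_gap: 0.0452
gripper_force: 0.0
```

>>> {"name": "carry_out", "arguments": {"translation": [[0,0,0],[0,0,0],[0,0,0],[0,0,0],[0,0,0],[0,0,0]], "dr": [[0,0,0],[0,0,0],[0,0,0],[0,0,0],[0,0,0],[0,0,0]], "gripper": [0,0,0,0,0,0]}}

```text
time: 3.75
eef_pos: [0.4598, 0.1356, 0.0678]
ee_rot: [0.001, -0.014, 1.0, -0.001]
contact_force: [-2.2, -4.1, 5.4]
finger_gap: 0.0106
gripper_force: 58.8
```

>>> {"name": "carry_out", "arguments": {"translation": [[0,0,0],[0,0,0],[0,0,0],[0,0,0],[0,0,0],[0,0,0],[0,0,0],[0,0,0],[0,0,0],[0,0,0]], "dr": [[0,0,-5],[0,0,-5],[0,0,-5],[0,0,-5],[0,0,-5],[0,0,-5],[0,0,-5],[0,0,-5],[0,0,-5],[0,0,-5]], "gripper": [0,0,0,0,0,0,0,0,0,0]}}

```text
time: 5.0
eef_pos: [0.4602, 0.1347, 0.0678]
ee_rot: [0.0, -0.436, 0.9, -0.002]
contact_force: [0.4, -7.0, 5.4]
finger_gap: 0.0109
gripper_force: 58.7
```

>>> {"name": "carry_out", "arguments": {"translation": [[0,0,0],[0,0,0],[0,0,0],[0,0,0],[0,0,0],[0,0,0],[0,0,0],[0,0,0],[0,0,0],[0,0,0],[0,0,0],[0,0,0]], "dr": [[0,0,-5],[0,0,-5],[0,0,-5],[0,0,-5],[0,0,-5],[0,0,-5],[0,0,-5],[0,0,-5],[0,0,-5],[0,0,-5],[0,0,-5],[0,0,0]], "gripper": [0,0,0,0,0,0,0,0,0,0,0,0]}}

```text
time: 6.5
eef_pos: [0.4613, 0.1345, 0.0678]
ee_rot: [0.0, 0.802, -0.598, 0.003]
contact_force: [3.7, -8.5, 1.0]
finger_gap: 0.011
gripper_force: 58.4
```

```bash
python3 - <<'E'
from h import *
delta([*g2w([-.045,.125]),.067],YAW+np.pi/2)
s=snap("top");a=cv2.resize(s["color"][145:200,145:205],None,fx=7,fy=7,interpolation=cv2.INTER_CUBIC)
v=snap("side");b=cv2.resize(v["color"][165:205,185:240],None,fx=7,fy=7,interpolation=cv2.INTER_CUBIC)
o=np.zeros((385,805,3),np.uint8);o[:385,:420]=a;o[:280,420:]=b;cv2.imwrite("pics/k1.png",o)
E
```

```text
shift tool mm [-2.3  1.4  0.8] dr deg [-3.7000e-01 -6.0000e-02  1.0494e+02] t 6.5 pos [0.4613 0.1345 0.0678] q6 -1.573
```

View pics/k1.png

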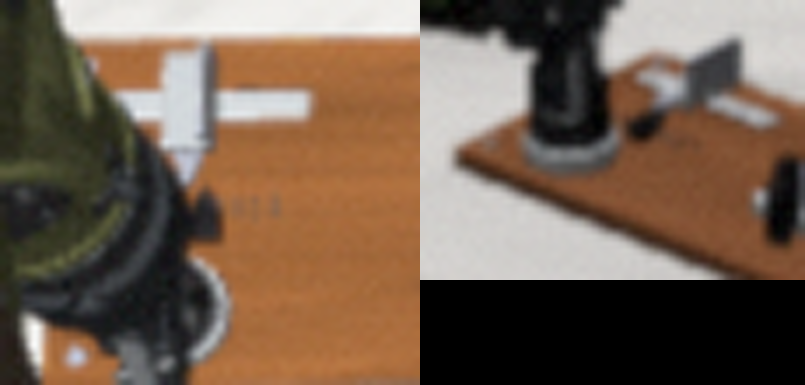

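Left half: the gate tip is at (187,185) and the clip tooth at (205,190), so the gate is a few mm short. The arm is not occluding either one.

```bash
python3 - <<'E'
from h import *
s=snap("top")
a=w2g(onplane(s,[px(187,185,7,145,145)],.025))[0];b=w2g(onplane(s,[px(205,190,7,145,145)],.022))[0]
print(a,b,a-b)
E
```

```text
[0.0099788  0.11964896] [0.00844979 0.11269813] [0.00152901 0.00695083]
```

>>> {"name": "carry_out", "arguments": {"translation": [[0,0,0],[0,0,0],[0,0,0],[0,0,0],[0,0,0],[0,0,0],[0,0,0],[0,0,0],[0,0,0],[0,0,0]], "dr": [[0,0,-5],[0,0,-5],[0,0,-5],[0,0,-5],[0,0,-5],[0,0,-5],[0,0,-5],[0,0,-2],[0,0,0],[0,0,0]], "gripper": [0,0,0,0,0,0,0,0,0,0]}}

```text
time: 7.9
eef_pos: [0.4619, 0.1349, 0.0678]
ee_rot: [0.001, 0.95, -0.313, 0.003]
contact_force: [6.1, -6.6, -2.0]
finger_gap: 0.0106
gripper_force: 58.3
```

```bash
python3 - <<'E'
from h import *
delta([*g2w([-.045,.125]),.067],YAW+np.pi/2)
s=snap("top");a=cv2.resize(s["color"][150:180,160:190],None,fx=14,fy=14,interpolation=cv2.INTER_CUBIC)
cv2.imwrite("pics/k2.png",a)
E
```

```text
shift tool mm [-2.9  0.4  0.8] dr deg [-4.3000e-01 -1.2000e-01  1.4191e+02] t 7.9 pos [0.4619 0.1349 0.0678] q6 -2.218
```

View pics/k2.png

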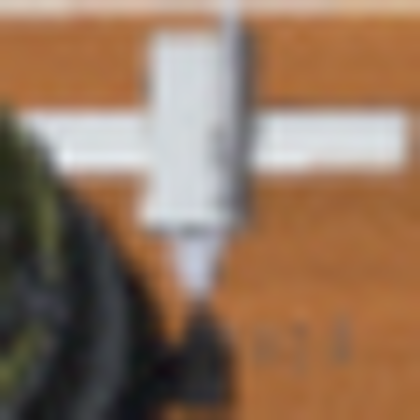

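The gate tip at (200,292) sits over the clip tooth at (203,308), so after parallax they are aligned to within about 0.7 mm. Releasing and rising.

>>> {"name": "carry_out", "arguments": {"translation": [[0,0,0],[0,0,0],[0,0,-10],[0,0,-25],[0,0,-25],[0,0,-20],[0,0,0]], "dr": [[0,0,0],[0,0,0],[0,0,0],[0,0,0],[0,0,0],[0,0,0],[0,0,0]], "gripper": [40,40,40,40,40,40,40]}}

```text
time: 8.82
eef_pos: [0.4607, 0.1368, 0.1489]
ee_rot: [-0.001, 0.95, -0.312, 0.001]
contact_force: [-0.6, 0.1, -0.4]
finger_gap: 0.0401
gripper_force: 0.0
```

```bash
python3 - <<'E'
from h import *
a=YAW+np.radians(27+3)+np.pi/2
delta([*g2w([-.0737,-.0403]),.15],a)
s=snap("top")
crop=cv2.resize(s["color"][150:180,160:190],None,fx=10,fy=10,interpolation=cv2.INTER_CUBIC)
v=cv2.resize(s["color"][140:210,205:285],None,fx=5.7,fy=5.7,interpolation=cv2.INTER_CUBIC)
o=np.zeros((max(300,v.shape[0]),300+v.shape[1],3),np.uint8);o[:300,:300]=crop;o[:v.shape[0],300:]=v;cv2.imwrite("pics/k3.png",o)
E
```

```text
shift tool mm [ 78.3 149.1  -1.4] dr deg [-2.3000e-01  9.0000e-02  1.1199e+02] t 8.825 pos [0.4607 0.1368 0.1489] q6 -2.218
```

View pics/k3.png

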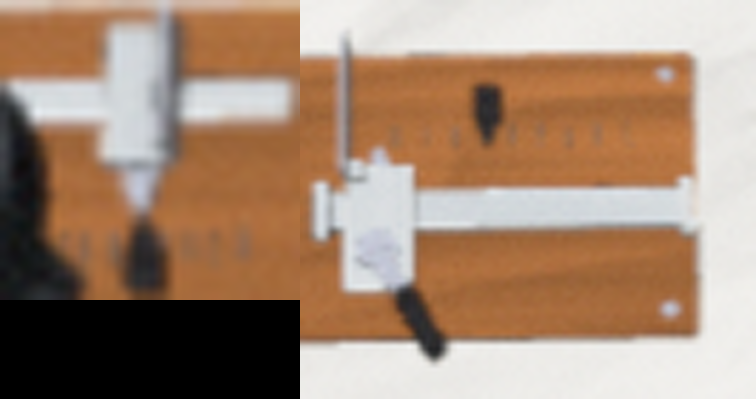

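The gate is still on its clip: tip (142,215), tooth (146,222), with the knob released. The lever handle is clear and at about (420,322) in the right half.

>>> {"name": "carry_out", "arguments": {"translation": [[19.6,37.3,0],[19.6,37.3,0],[19.6,37.3,0],[19.5,37.2,0]], "dr": [[0,0,0],[0,0,0],[0,0,0],[0,0,0]], "gripper": [40,40,40,40]}}

```text
time: 9.38
eef_pos: [0.4329, -0.0313, 0.146]
ee_rot: [0.0, 0.95, -0.312, -0.001]
contact_force: [0.2, 0.9, -0.3]
finger_gap: 0.0397
gripper_force: 0.0
```

>>> {"name": "carry_out", "arguments": {"translation": [[0,0,0],[0,0,0],[0,0,0],[0,0,0],[0,0,0],[0,0,0],[0,0,0],[0,0,0],[0,0,0],[0,0,0],[0,0,0],[0,0,0]], "dr": [[0,0,10],[0,0,10],[0,0,10],[0,0,10],[0,0,10],[0,0,10],[0,0,10],[0,0,10],[0,0,10],[0,0,10],[0,0,10],[0,0,2]], "gripper": [40,40,40,40,40,40,40,40,40,40,40,40]}}

```text
time: 10.88
eef_pos: [0.4333, -0.0301, 0.1461]
ee_rot: [-0.001, -0.273, 0.962, 0.0]
contact_force: [-0.4, 0.6, 0.8]
finger_gap: 0.0402
gripper_force: 0.0
```

```bash
python3 - <<'E'
from h import *
a=YAW+np.radians(27+3)+np.pi/2
delta([*g2w([-.0737,-.0403]),.072],a)
E
```

```text
shift tool mm [-2.1 -0.8 74.1] dr deg [ 0.06 -0.08 -0.02] t 10.875 pos [ 0.4333 -0.0301  0.1461] q6 -0.622
```

>>> {"name": "carry_out", "arguments": {"translation": [[-2.1,-0.8,20],[0,0,20],[0,0,20],[0,0,14],[0,0,0]], "dr": [[0,0,0],[0,0,0],[0,0,0],[0,0,0],[0,0,0]], "gripper": [40,40,40,40,40]}}

```text
time: 11.5
eef_pos: [0.4351, -0.0297, 0.0719]
ee_rot: [-0.001, -0.273, 0.962, 0.0]
contact_force: [0.2, -0.2, 0.5]
finger_gap: 0.0399
gripper_force: 0.0
```

>>> {"name": "carry_out", "arguments": {"translation": [[0,0,0],[0,0,0],[0,0,0],[0,0,0],[0,0,0]], "dr": [[0,0,0],[0,0,0],[0,0,0],[0,0,0],[0,0,0]], "gripper": [0,0,0,0,0]}}

```text
time: 12.12
eef_pos: [0.437, -0.0301, 0.0737]
ee_rot: [0.001, -0.272, 0.962, -0.001]
contact_force: [-0.3, -1.1, 7.0]
finger_gap: 0.0111
gripper_force: 60.1
```

```bash
python3 - <<'E'
from h import *
st=arm.read_state();p=w2g(st["eef_pos"])[0];print(p)
a=YAW+np.radians(30)+np.pi/2
delta([*g2w(p+[0,-.0553]),.0735],a)
s=snap("top");a=cv2.resize(s["color"][145:205,200:260],None,fx=7,fy=7,interpolation=cv2.INTER_CUBIC)
v=snap("side");b=cv2.resize(v["color"][165:225,215:275],None,fx=6,fy=6,interpolation=cv2.INTER_CUBIC)
o=np.zeros((420,780,3),np.uint8);o[:,:420]=a;o[:360,420:]=b;cv2.imwrite("pics/l1.png",o)
E
```

```text
[-0.07212912 -0.04075176]
shift tool mm [ 27.6 -47.9   0.2] dr deg [-0.08  0.06 -0.03] t 12.125 pos [ 0.437  -0.0301  0.0737] q6 -0.62
```

View pics/l1.png

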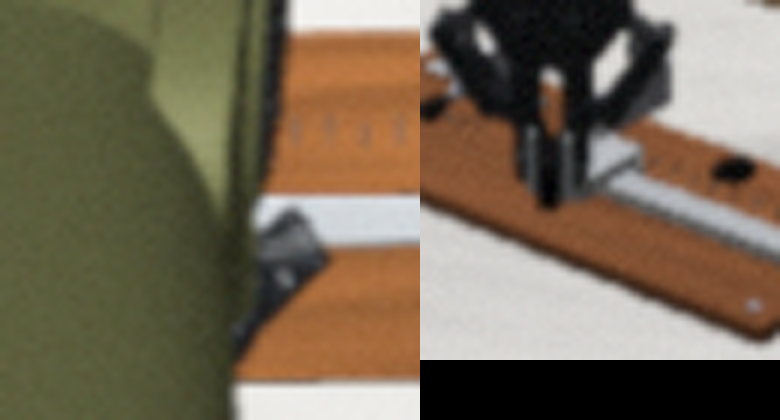

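The lever is gripped between the pads (right half, around (548,175)). The arm hides the top view, so I'll draw the stop out by the measured distance and use the side view to check.

>>> {"name": "carry_out", "arguments": {"translation": [[3.4,-6,0],[3.4,-6,0],[3.4,-6,0],[3.4,-6,0],[3.4,-6,0],[3.4,-6,0],[3.4,-6,0],[3.4,-5.9,0],[0,0,0],[0,0,0],[0,0,0]], "dr": [[0,0,0],[0,0,0],[0,0,0],[0,0,0],[0,0,0],[0,0,0],[0,0,0],[0,0,0],[0,0,0],[0,0,0],[0,0,0]], "gripper": [0,0,0,0,0,0,0,0,0,0,0]}}

```text
time: 13.6
eef_pos: [0.4385, -0.0841, 0.0736]
ee_rot: [0.001, -0.273, 0.962, 0.001]
contact_force: [-2.2, 3.2, 8.0]
finger_gap: 0.011
gripper_force: 60.6
```

```bash
python3 - <<'E'
from h import *
st=arm.read_state();p=w2g(st["eef_pos"])[0];print(p, p-[-.07213,-.04075])
s=snap("top");a=cv2.resize(s["color"][140:200,215:275],None,fx=7,fy=7,interpolation=cv2.INTER_CUBIC)
v=snap("side");b=cv2.resize(v["color"][170:225,235:295],None,fx=6,fy=6,interpolation=cv2.INTER_CUBIC)
o=np.zeros((420,780,3),np.uint8);o[:,:420]=a;o[:330,420:]=b;cv2.imwrite("pics/l2.png",o)
E
```

```text
[-0.07216292 -0.09478341] [-3.29218420e-05 -5.40334054e-02]
```

View pics/l2.png

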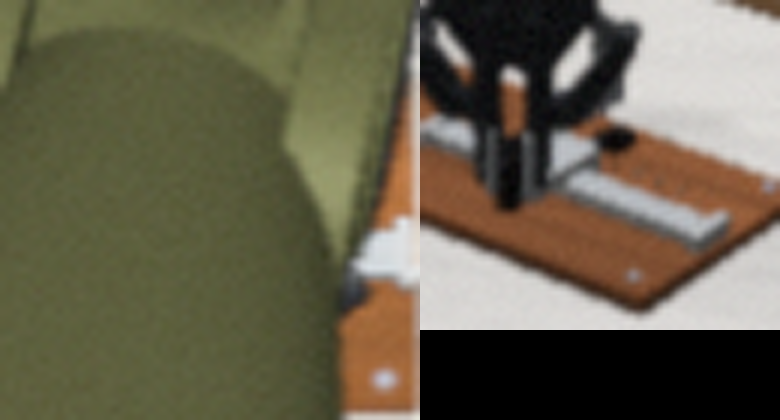

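Side crop: the saddle's near top corner is now at about (598,155). It was at (437,157) in the earlier side crop s1, and comparing the two gives the actual travel.

```bash
python3 - <<'E'
from h import *
v=snap("side")
a=w2g(onplane(v,[px(437,157,6.5,185,165)],.04))[0];b=w2g(onplane(v,[px(178,155,6,235,170)],.04))[0]
print(a,b,b-a)
st=arm.read_state();p=w2g(st["eef_pos"])[0];print(p)
# arc: handle TCP on circle about pivot; pivot from lever axis of the gripper
T=R.from_quat(st["ee_rot"][[1,2,3,0]]).as_matrix();x=U.T@T[:2,0];print("tool x in guide",x,np.degrees(np.arctan2(x[1],x[0])))
E
```

```text
[ 0.01324509 -0.03249642] [ 0.00163337 -0.09354391] [-0.01161172 -0.06104749]
[-0.07217751 -0.09476485]
tool x in guide [-0.86586704 -0.50027097] -149.98201797051976
```

The travel agrees with the TCP reading to within a pixel. I'll add the last 1.4 mm, then start the arc about the pivot.

>>> {"name": "carry_out", "arguments": {"translation": [[0.8,-1.3,0],[0,0,0],[0,0,0],[0,0,0]], "dr": [[0,0,0],[0,0,0],[0,0,0],[0,0,0]], "gripper": [0,0,0,0]}}

```text
time: 14.25
eef_pos: [0.4386, -0.0855, 0.0736]
ee_rot: [0.001, -0.273, 0.962, 0.001]
contact_force: [-2.1, 3.1, 8.5]
finger_gap: 0.011
gripper_force: 60.5
```

>>> {"name": "carry_out", "arguments": {"translation": [[-0.2,-3.8,0],[-0.2,-3.8,0],[-0.2,-3.8,0],[-0.2,-3.8,0],[-0.2,-3.8,0],[0,0,0],[0,0,0]], "dr": [[0,0,-5],[0,0,-5],[0,0,-5],[0,0,-5],[0,0,-5],[0,0,0],[0,0,0]], "gripper": [0,0,0,0,0,0,0]}}

```text
time: 15.12
eef_pos: [0.4519, -0.0991, 0.0736]
ee_rot: [0.001, -0.475, 0.88, 0.001]
contact_force: [-0.8, 1.9, 7.3]
finger_gap: 0.0111
gripper_force: 60.4
```

```bash
cat >> h.py <<'E'
def rep():
    st=arm.read_state();p=w2g(st["eef_pos"])[0]
    T=R.from_quat(st["ee_rot"][[1,2,3,0]]).as_matrix();x=U.T@T[:2,0]
    print("tcp",p.round(4),"ang",np.degrees(np.arctan2(x[1],x[0])).round(2),"F guide",(U.T@st["contact_force"][:2]).round(1),"pivot r=41,44,46",[(p-r*x).round(4) for r in(.041,.044,.046)],st["torque"].round(2))
E
python3 -c "
from h import *
rep()"
```

```text
tcp [-0.0592 -0.1101] ang -124.97 F guide [-0.8  1.9] pivot r=41,44,46 [array([-0.0357, -0.0765]), array([-0.0339, -0.0741]), array([-0.0328, -0.0724])] [0.55 0.18 0.16]
```

>>> {"name": "carry_out", "arguments": {"translation": [[-0.2,-3.8,0],[-0.2,-3.8,0],[-0.2,-3.8,0],[0,0,0],[0,0,0]], "dr": [[0,0,-5],[0,0,-5],[0,0,-5],[0,0,0],[0,0,0]], "gripper": [0,0,0,0,0]}}

```text
time: 15.75
eef_pos: [0.4621, -0.104, 0.0736]
ee_rot: [0.001, -0.585, 0.811, 0.0]
contact_force: [-0.8, 1.7, 7.3]
finger_gap: 0.0106
gripper_force: 60.5
```

```bash
python3 -c "
from h import *
rep()"
```

```text
tcp [-0.0491 -0.1153] ang -109.98 F guide [-0.7  1.7] pivot r=41,44,46 [array([-0.0351, -0.0768]), array([-0.0341, -0.074 ]), array([-0.0334, -0.0721])] [0.57 0.19 0.04]
```

>>> {"name": "carry_out", "arguments": {"translation": [[-0.2,-3.8,0],[-0.2,-3.8,0],[-0.2,-3.8,0],[-0.2,-3.8,0],[0,0,0],[0,0,0]], "dr": [[0,0,-5],[0,0,-5],[0,0,-5],[0,0,-5],[0,0,0],[0,0,0]], "gripper": [0,0,0,0,0,0]}}

```text
time: 16.5
eef_pos: [0.4771, -0.1062, 0.0736]
ee_rot: [-0.001, 0.717, -0.697, -0.0]
contact_force: [-1.1, 1.1, 7.1]
finger_gap: 0.0108
gripper_force: 60.5
```

```bash
python3 - <<'E'
from h import *
rep()
s=snap("top");a=cv2.resize(s["color"][140:200,145:215],None,fx=5.5,fy=5.5,interpolation=cv2.INTER_CUBIC)
v=snap("side");b=cv2.resize(v["color"][160:225,230:290],None,fx=6.5,fy=6.5,interpolation=cv2.INTER_CUBIC)
o=np.zeros((423,775,3),np.uint8);o[:330,:385]=a;o[:b.shape[0],385:]=b[:423];cv2.imwrite("pics/l3.png",o)
# expected side-crop places: pointer tip, clip tooth, saddle corners, if aligned (stop y -0.0733)
for n,q in[("ltip",[.0215,-.0733,.03]),("clip",[.0263,-.0733,.029]),("saddle +x-y top",[.011,-.0733-.017,.04]),("pivot",[-.034,-.0733,.058])]:
    p=proj(v,[*g2w(q[:2]),q[2]])[0];print(n,((p+.5-[230,160])*6.5-.5+[385,0]).round())
E
```

```text
tcp [-0.0342 -0.118 ] ang -90.01 F guide [-1.   1.1] pivot r=41,44,46 [array([-0.0342, -0.077 ]), array([-0.0342, -0.074 ]), array([-0.0342, -0.072 ])] [ 0.47  0.27 -0.17]
ltip [602. 224.]
clip [608. 223.]
saddle +x-y top [617. 224.]
pivot [534. 214.]
```

View pics/l3.png

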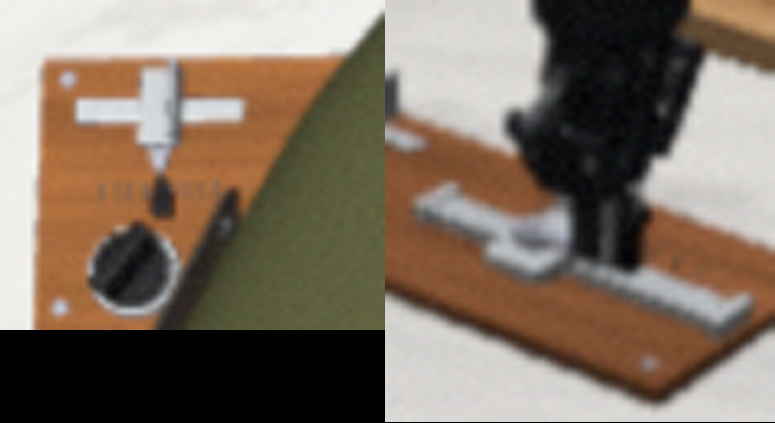

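Left half: the gate tip (160,170) is still on its clip tooth (162,175). Right half: the lever lies along the rail, and the saddle's near corners show at about (487,250) and (548,270). I'll turn those corners into the stop's y.

```bash
python3 - <<'E'
from h import *
v=snap("side")
for u,w in[(487,250),(548,270)]: print(w2g(onplane(v,[px(u-385,w,6.5,230,160)],.04)))
# y by constraining x=-.0535 at pixel column
for c in([-.0535,-.0733+.017],[-.0535,-.0733-.017]):
    p=proj(v,[*g2w(c),.04])[0];print("expect",((p+.5-[230,160])*6.5-.5+[385,0]).round(1))
# same check of the view's bias on the rail end corner & initial saddle (s1 crop)
for c in([-.0535,-.018+.017],[-.0535,-.018-.017]):
    p=proj(v,[*g2w(c),.04])[0];print("initial in s1",((p+.5-[185,165])*6.5-.5).round(1))
for c in([-.075,-.18],):
    p=proj(v,[*g2w(c),.018])[0];print("board corner in l3",((p+.5-[230,160])*6.5-.5+[385,0]).round(1))
E
```

```text
[[-0.05128882 -0.05747428]]
[[-0.04833078 -0.09348061]]
expect [482.3 250.9]
expect [536.3 271.9]
initial in s1 [305.1 185.4]
initial in s1 [356.7 205.5]
board corner in l3 [657.2 388.8]
```

```bash
python3 - <<'E'
from h import *
v=snap("side");now=v["color"];ini=cv2.imread("pics/side0.png")
def prof(img,f,x,ys):
    p=np.array([proj(v,[*g2w([x,y]),.04])[0] for y in ys]);p=((p+.5)*f-.5).astype(np.float32)
    c=cv2.remap(img,p[:,:1].copy(),p[:,1:].copy(),cv2.INTER_LINEAR)[:,0].astype(int)
    return c
for x in(-.053,-.049,-.045,-.041):
    d=np.arange(14,-36,-2)/1e3*1
    for n,img,f,y0 in(("ini",ini,1.5,-.018),("now",now,1,-.0733)):
        c=prof(img,f,x,y0-.017+d); print(x,n,"bright",c.max(1).tolist(),"\n   R-B",(c[:,2]-c[:,0]).tolist())
E
```

```text
-0.053 ini bright [4, 8, 15, 21, 43, 72, 100, 107, 101, 87, 74, 67, 65, 71, 84, 96, 105, 107, 107, 107, 110, 108, 105, 102, 102] 
   R-B [1, 2, 2, 0, -1, -2, -3, -3, -2, -1, 1, 3, 7, 17, 32, 44, 54, 59, 60, 60, 62, 60, 59, 58, 56]
-0.053 now bright [155, 149, 148, 151, 152, 154, 142, 128, 106, 92, 83, 83, 90, 101, 111, 120, 121, 121, 121, 122, 118, 114, 116, 118, 121] 
   R-B [-4, -4, -2, -2, -3, -3, -2, -2, 0, 2, 8, 17, 29, 44, 54, 66, 67, 68, 66, 66, 66, 68, 64, 63, 65]
-0.049 ini bright [10, 16, 30, 60, 96, 121, 133, 127, 109, 89, 75, 63, 64, 72, 84, 94, 99, 99, 100, 100, 98, 95, 92, 92, 94] 
   R-B [2, 1, 0, -1, -2, -3, -4, -3, -2, -1, -2, 1, 8, 18, 25, 34, 41, 43, 43, 42, 40, 37, 34, 34, 36]
-0.049 now bright [177, 178, 180, 181, 177, 170, 157, 136, 112, 91, 82, 81, 86, 97, 106, 109, 111, 112, 112, 107, 104, 104, 107, 111, 113] 
   R-B [-6, -5, -3, -5, -5, -4, -5, -4, -2, 1, 7, 15, 23, 32, 41, 45, 47, 48, 48, 45, 43, 41, 41, 41, 43]
-0.045 ini bright [16, 39, 73, 113, 140, 152, 148, 131, 113, 93, 75, 68, 71, 78, 86, 92, 95, 96, 93, 90, 89, 87, 88, 89, 89] 
   R-B [2, 0, -1, -3, -4, -5, -4, -3, -3, -2, -1, 2, 5, 9, 13, 18, 21, 21, 19, 16, 14, 11, 11, 12, 14]
-0.045 now bright [190, 186, 186, 186, 186, 178, 160, 136, 109, 88, 73, 80, 89, 93, 97, 99, 101, 100, 97, 97, 94, 98, 102, 104, 105] 
   R-B [-9, -8, -8, -6, -4, -5, -6, -5, -3, 0, 3, 8, 14, 18, 22, 21, 22, 22, 20, 20, 17, 16, 16, 19, 21]
-0.041 ini bright [50, 86, 124, 154, 172, 170, 156, 136, 113, 89, 76, 73, 75, 81, 90, 97, 102, 103, 99, 95, 96, 101, 102, 100, 99] 
   R-B [-1, -3, -6, -7, -8, -8, -6, -3, -3, -3, -1, -1, -1, 0, 3, 4, 4, 3, 1, 2, 4, 3, 0, 0, 1]
-0.041 now bright [168, 174, 180, 182, 181, 172, 156, 134, 109, 92, 83, 82, 84, 93, 102, 104, 101, 98, 99, 103, 106, 106, 104, 101, 105] 
   R-B [-7, -8, -8, -7, -7, -6, -5, -3, 0, 1, 1, 1, 1, 3, 7, 7, 5, 4, 4, 4, 4, 1, -1, 1, 5]
```

The saddle-edge profiles before and after match at the intended 55.3 mm travel to within about 1 mm. The lever is parallel to the rail and gripped at 60 N, so I'm handing in.

```bash
python3 -c "
from h import *
rep();print(arm.finish_job())"
```

```text
tcp [-0.0342 -0.118 ] ang -90.01 F guide [-2.2  1.3] pivot r=41,44,46 [array([-0.0342, -0.077 ]), array([-0.0342, -0.074 ]), array([-0.0342, -0.072 ])] [ 0.44  0.23 -0.09]
the job is handed in; nothing more can be done
None
```

I handed the job in at about 17 s: the gate is on its clip to about 1 mm and the stop to about 1–2 mm by my measurements, and the cam lever is closed and still gripped at 60 N. The hand-in returned no verdict, and the arm hid the stop's pointer at the end, so its position rests on the measured travel and a side-view check.

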